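# Press a freshly taped name plate with the spring clip, then free it

### The job

The brass name plate has just been taped to its wooden plaque. Swing the spring clip mounted beside that plaque round on its pivot screw so that its foot presses on the brass plate near its edge, leave it pressing there for about three seconds so the tape takes, then swing it back clear of the plaque and let go. Leave the clip beside the silver plate where it is, and do not push the brass plaque out of its place.

Things in the scene. Friction and masses are not known exactly. Their poses are not given: they have to be found in the camera images.
- brass_plaque: loose dark wooden plaque 100 (x) x 130 (y) x 12 mm, 0.5 kg, with a brass plate 70 x 100 x 3 mm in its middle, between 8 mm high pins (1.5 mm play) on a drilled aluminium base. Origin: centre of its underside, 15 mm above the table; z up. Its clip's pivot is at x -100, y +40 mm; the clip swings on over the -x edge. A like plaque with a silver plate and like clip is on a second base.
- brass_clip: brass plate's clip: level steel blade 16 x 94 mm, 40 mm above table. Origin on its pivot axis, x along blade; pivot screw top at height 48 mm. At x = 85 mm: upright orange knob, diameter 18, heights 52-80 mm, on a black collar (diameter 22, heights 41-52); below it a domed foot, diameter 20, lowest point at 28.5 mm, that springs up 1.5 mm by itself onto the plate and presses with 3 N. Do not lift.
- brass_swivel (a joint): swing angle of that clip, rad, -0.4 to 1.6, anticlockwise from above. 0: blade along the plaque's -y, beside it; 1.57: along the plaque's +x, over it. Starts at -0.3 to 0.25. Foot off the plaque below 0.47, meets the brass edge at about 0.8, rests well on it from 1.0 to 1.6. Stays where left; a sideways push at the knob of 1 N swings it, up to 10 N over the edge.
- steel_knob (a point): centre of the like orange knob, 65 mm above the table, of the other clip, beside the silver plate: not to be swung

How it is judged:
By the outcome, as a careful person would: the job done as asked, in the order asked, and still so for the second after the job is handed in, with the robot touching nothing.
It also fails if it takes over 45 s, if anything falls off the work surface, if the arm or the gripper's body presses on something with over 40 N, if the wrist force passes 120 N, or if a joint passes its speed limit or range.

### The arm

A 6-joint arm with a two-finger parallel gripper is mounted at the origin on the work surface. World frame = base frame: x ahead of the robot, y to its left, z up, the work surface at z = 0. Lengths are in m, angles in rad, forces in N, time in s.
With the tool pointing down it reaches from about 0.3 to 0.775 m from the base axis. Payload 14.6 kg.
Tool frame: the origin (TCP) lies at the very end of the fingers, on their centre line; the grasp point (between the pads) lies 19 mm behind it; z points along the fingers, x is the direction in which the jaws open and shut, and the axes are right-handed (so a half turn about z gives the same grasp; the last joint's range is limited). The gripper opens to 94 mm and grips with 3 to 60 N. Pads are 16 mm wide; open, the fingers measure 119 mm over their backs; the gripper's body (75 mm by 177 mm) begins 78 mm behind the grasp point.
Start: joints at [1.043, 0.3, 1.521, -0, 1.321, -0.067], TCP at [0.245, 0.493, 0.205] pointing down, gripper open.
Joint ranges: [-3.03, 3.03], [-0.79, 2.21], [0.23, 2.52], [-1.04, 4.18], [0, 3.07], [-2.55, 2.55]. Speed limits (rad/s): [2.22, 2.22, 2.57, 3.14, 3.14, 3.14].

### API

Orientations are given as [roll, pitch, yaw] about the fixed x, y, z axes, in that order (R = Rz(yaw) Ry(pitch) Rx(roll)).
In Python, from station import ctrl gives the robot as it stands.
- The arm moves only by the shell command python3 -m inch 'ROWS' [FORCE]. ROWS is JSON, one flat list of numbers, 7 for each row, row after row: the shift along the tool's x, y, z in cm, then the turn, a rotation vector about the tool's x, y, z in rad, then the opening, from 0 (shut) to 1 (fully open). In form: [tx, ty, tz, wx, wy, wz, claw, tx, ty, tz, wx, wy, wz, claw, ...]. A call has 1 to 20 rows; each row shifts and turns the commanded pose from where the row before left it, along the tool's axes as they then stand; what a row does not reach is not made up. A row lasts 1/8 s, in which the tool goes at most 62.5 mm and 10.7 degrees, less where a joint would pass 70% of its speed; a pose out of reach is approached as far as the arm can. A call is refused whole if a number of a shift passes 6.25 or a number of a turn 0.188, either way. A call with a gripper value outside its range is refused whole. The fingers move at their own pace and stop on an object; FORCE is the grip in N (left out, the last holds). Time passes only in rows, so rows that do not move let the fingers close. It gives the time, the measured TCP pose, the force and the opening at its end, in the units of the state.
- ctrl.get_obs(): the state, without advancing time (a new reading comes with each control period).
- ctrl.camera(name): name is "side" or "top" or "wrist"; returns (picture, depth): 480x640x3 uint8, red, green, blue; 480x640 float32, m along the optical axis (not along the pixel's ray), 0 where there is no reading.
- ctrl.camera_params(name): a dict with "vertical_fov" (degrees; the focal length in pixels is half the picture's height over the tangent of half this angle, whatever the lens; pixels are square), "cx", "cy" (the principal point, pixels), "camera_from_world" (4x4, takes a point from world to camera coordinates); the wrist camera has in their place "mount" (4x4, takes a point from camera to tool coordinates, whose origin is the TCP and whose axes are the tool frame's). Camera axes: x right, y down, z forward; pixel columns grow to the right and rows downward; lengths in m; the calibration is good to about 2 mm. A picture is of the moment at which its call begins: read the wrist's pose just before it. camera_params takes no time and is no camera call.
- ctrl.hand_in(): hands the job in, once; it reports no verdict.
Trained networks look in the newest picture that a camera, given by its name, has taken for a name from the list of things; names that differ only in an ending like _2 or _b are one class to them, and where a whole thing is asked for, a point or a joint stands for the part that bears it (a point fixed in the world has none). Each returns a list of dicts, best first, with "score" (0 to 1); they miss things now and then, are a little off and sometimes report something else, mostly with a low value. They report only what shows in the picture. A call takes as long as a camera call.
- ctrl.spot_in(camera, label): "bbox" ([centre column, centre row, width, height] in pixels, round what is visible of it).
- ctrl.place_of(camera, label): "centre" ([column, row] in pixels: a listed point, or the origin of a listed thing).
The state is a dict: "time_s": time; "qpos": joint angles; "joint_vel": joint speeds; "tau": joint torques, N m; "ee_pos": TCP position; "eef_rot": TCP orientation; "force": force on the tool from outside, world axes, zero at the start; "moment": the same for the moment, N m; "grip_width": finger opening in m.
Only numpy, scipy, OpenCV 4.12 (cv2) and the standard library are available. Lean on these libraries where they do the work, as an engineer would, in place of code of your own. Each camera call takes 0.05 s, during which the arm holds its last target. There are 200 camera calls.

## Working session

There is one attempt and no reset: what is moved stays moved. The work goes in short steps, Python scripts to look and compute and a shell command to move; the robot and the scene stay as the last step left them, time stands still between calls to the robot, and variables do not carry over. Pictures are saved under pics/ and viewed, about 8 in all and at most 12, crops included, and the job is handed in when it is done.

```bash
mkdir -p pics; cat > h.py <<'E'
from station import ctrl
import numpy as np, cv2
from scipy.spatial.transform import Rotation as R
def cam(n):
    o=ctrl.get_obs(); im,d=ctrl.camera(n); p=ctrl.camera_params(n)
    f=240/np.tan(np.radians(p["vertical_fov"])/2)
    if n=="wrist":
        T=np.eye(4);r=o["eef_rot"];T[:3,:3]=R.from_euler('xyz',r).as_matrix();T[:3,3]=o["ee_pos"]
        W=T@np.array(p["mount"])
    else: W=np.linalg.inv(np.array(p["camera_from_world"]))
    return im,d,(f,p["cx"],p["cy"],W)
def ray(c,uv,z):
    f,cx,cy,W=c; v=W[:3,:3]@np.array([(uv[0]-cx)/f,(uv[1]-cy)/f,1]); o=W[:3,3]
    return o+v*(z-o[2])/v[2]
def save(im,n): cv2.imwrite("pics/"+n,cv2.cvtColor(im,cv2.COLOR_RGB2BGR))
E
python3 - <<'E'
from h import *
print(ctrl.get_obs())
for n in ["top","side"]:
    im,d,c=cam(n); save(im,n+"0.png"); print(n,c[3][:3,3], {k:v for k,v in ctrl.camera_params(n).items() if k!="camera_from_world"})
    for l,z in [("brass_plaque",.015),("brass_clip",.04),("brass_swivel",.04),("steel_knob",.065)]:
        for f in (ctrl.spot_in,ctrl.place_of):
            for r in f(n,l)[:3]:
                uv=r.get("bbox",r.get("centre")); print(l,f.__name__,round(r["score"],2),np.round(uv),ray(c,uv[:2],z).round(3))
E
```

```text
{'time_s': 0.0, 'qpos': array([ 1.04344490e+00,  3.00489466e-01,  1.52160704e+00, -3.57088136e-05,
        1.32065015e+00, -6.66240398e-02]), 'joint_vel': array([-4.33317447e-04, -1.49817495e-03, -1.06203688e-03, -2.38724240e-05,
        4.97282319e-04,  1.91897966e-03]), 'tau': array([ 3.82253011e-04, -5.31804121e+01, -3.52742600e+01,  7.09018693e-02,
        2.43693794e-02, -1.24414046e-04]), 'ee_pos': array([0.24442083, 0.49241326, 0.20486526]), 'eef_rot': array([-3.14155034e+00,  1.15374190e-03,  1.11007783e+00]), 'force': array([-0.91374462,  0.33480814,  0.78265409]), 'moment': array([-0.00509395, -0.0037767 ,  0.03292814]), 'grip_width': 0.0940541633330235}
top [ 0.48881896 -0.01021772  1.05186253] {'vertical_fov': 44.7240006128436, 'cx': 323.77953072767366, 'cy': 242.54112764283295}
brass_plaque call 0.73 [236. 236.  76.  64.] [0.565 0.169 0.015]
brass_plaque call 0.92 [237. 236.] [0.565 0.168 0.015]
brass_clip call 0.69 [239. 289.  59.  27.] [0.471 0.161 0.04 ]
brass_clip call 0.6 [216. 292.] [0.466 0.2   0.04 ]
brass_swivel call 0.7 [239. 290.  60.  24.] [0.468 0.16  0.04 ]Traceback (most recent call last):
  File "<stdin>", line 7, in <module>
ValueError: it knows: brass_clip, brass_plaque, steel_knob
```

View pics/top0.png

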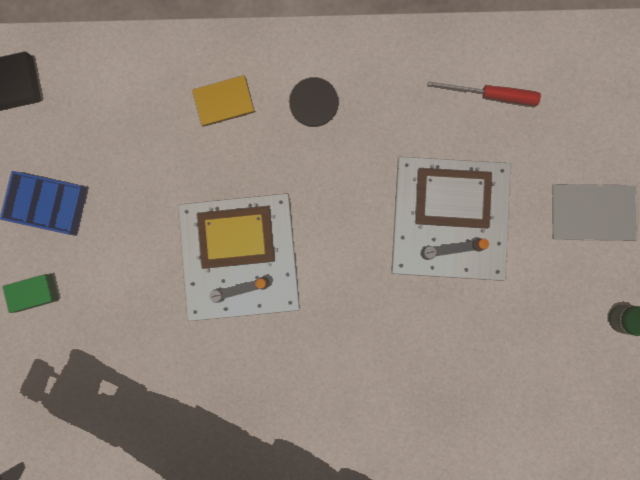

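The top view shows the brass plaque at pixel (236,237), with its clip's pivot at (216,296) and knob at (261,284). The silver plaque's clip is separate, with its knob at (482,244). Next I'll get the knob position and the move to hover above it.

```bash
cat >> h.py <<'E'
def orange(im,c,box,z=.08):
    h=cv2.cvtColor(im,cv2.COLOR_RGB2HSV); m=cv2.inRange(h,(5,150,120),(17,255,255))
    k=np.zeros_like(m); x0,y0,x1,y1=box; k[y0:y1,x0:x1]=m[y0:y1,x0:x1]
    n,l,s,ce=cv2.connectedComponentsWithStats(k); i=1+s[1:,4].argmax(); return s[i],ce[i],ray(c,ce[i],z)
E
python3 - <<'E'
from h import *
im,d,c=cam("top"); s,ce,k=orange(im,c,(240,265,280,305)); print(s,ce,k)
piv=ray(c,(216,296),.048); print(piv, np.linalg.norm((k-piv)[:2]), np.arctan2((k-piv)[0],-(k-piv)[1]))
for l in ["brass_plaque","brass_clip"]: print(l,[ (round(r["score"],2),r["centre"]) for r in ctrl.place_of("top",l)])
print([(round(r["score"],2),ray(c,r["centre"],.065)) for r in ctrl.place_of("top","steel_knob")])
# plate yaw via brass colour
h=cv2.cvtColor(im,cv2.COLOR_RGB2HSV); m=cv2.inRange(h,(18,120,100),(32,255,255)); m[:180]=0;m[280:]=0;m[:,:180]=0;m[:,300:]=0
r=cv2.minAreaRect(cv2.findNonZero(m)); print(r)
b=np.array([ray(c,p,.03) for p in cv2.boxPoints(r)]); print(b.round(3), b.mean(0).round(4))
E
```

```text
[256 279  10   9  76] [260.38157895 283.        ] [0.48083347 0.11792145 0.08      ]
[0.45937926 0.1989727  0.048     ] 0.08384263797373923 0.25876487232132156
brass_plaque [(0.79, [235.5, 237.0])]
brass_clip [(0.64, [216.0, 295.4])]
[(0.59, array([ 0.54033404, -0.25374446,  0.065     ]))]
((234.55445861816406, 236.5445556640625), (40.39850997924805, 57.91116714477539), 84.2894058227539)
[[0.594 0.224 0.03 ]
 [0.603 0.122 0.03 ]
 [0.532 0.115 0.03 ]
 [0.523 0.217 0.03 ]] [0.5629 0.1695 0.03  ]
```

```bash
python3 -m inch '[-2.3,3.78,0,0,0,0,1,-2.3,3.78,0,0,0,0,1,-2.3,3.78,0,0,0,0,1,-2.3,3.78,0,0,0,0,1,-2.3,3.78,0,0,0,0,1,-2.3,3.78,0,0,0,0,1,-2.3,3.78,0,0,0,0,1,-2.3,3.78,0,0,0,0,1,-2.3,3.78,0,0,0,0,1,-2.3,3.78,0,0,0,0,1,0,0,1,0,0,0.17,0.4,0,0,1,0,0,0.17,0.4,0,0,1,0,0,0.17,0.4,0,0,1,0,0,0.17,0.4,0,0,1,0,0,0.17,0.4,0,0,0,0,0,0,0.4,0,0,0,0,0,0,0.4]' 5
python3 - <<'E'
from h import *
im,d,c=cam("wrist"); save(im,"w1.png"); o=ctrl.get_obs(); print(o["ee_pos"],o["eef_rot"],o["force"])
p=np.linalg.inv(c[3])
def proj(P):
    q=p@np.r_[P,1]; return q[:2]/q[2]*c[0]+[c[1],c[2]]
print("expected knob px",proj([.4808,.118,.08]),"pivot",proj([.4595,.1995,.048]))
try:
    kx,ky=proj([.4808,.118,.08]).astype(int); s,ce,k=orange(im,c,(max(kx-80,0),max(ky-80,0),kx+80,ky+80)); print(s,ce,k)
except Exception as e: print(e)
E
```

```text
time_s: 2.62
ee_pos: [0.481, 0.1186, 0.1559]
eef_rot: [3.142, -0.0, 0.264]
force: [-0.4, -0.3, -0.5]
grip_width: 0.0379
[0.48107051 0.11859067 0.1559343 ] [ 3.14153533e+00 -7.02701424e-04  2.63211783e-01] [-0.0484017   0.5356232   0.05016811]
expected knob px [313.58408096 250.59541818] pivot [314.43697195 132.38106923]
[387 174   1   1   1] [387. 174.] [0.51564364 0.18448473 0.08      ]
```

View pics/w1.png

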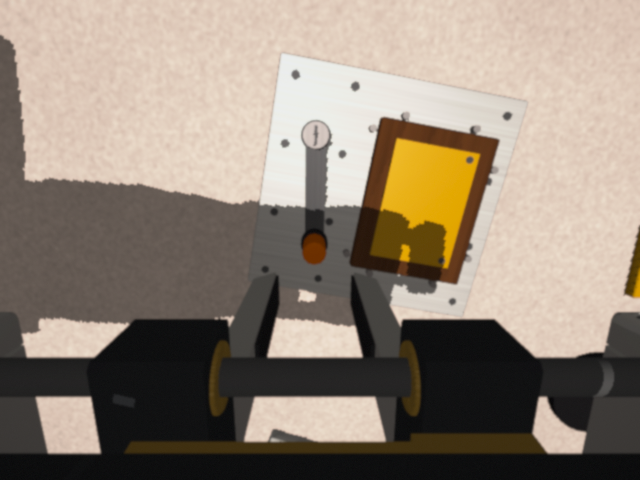

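The wrist view shows the orange knob at (314,253) and the pivot screw at (316,134), within 3 px of prediction. The blade is square to the jaws, so I'll descend and cage the knob.

```bash
python3 -m inch '[0,0,2.5,0,0,0,0.4,0,0,2.5,0,0,0,0.4,0,0,2.5,0,0,0,0.4,0,0,1.6,0,0,0,0.4,0,0,0.8,0,0,0,0.4,0,0,0,0,0,0,0.29,0,0,0,0,0,0,0.29,0,0,0,0,0,0,0.29]' 5
```

```text
time_s: 3.68
ee_pos: [0.4812, 0.1186, 0.057]
eef_rot: [3.141, -0.001, 0.26]
force: [0.8, 0.8, 0.4]
grip_width: 0.0274
```

Start with a partial swing of 0.36 rad, then take a look.

```bash
python3 -m inch '[0.76,-0.034,0,0,0,-0.09,0.29,0.76,-0.034,0,0,0,-0.09,0.29,0.76,-0.034,0,0,0,-0.09,0.29,0.76,-0.034,0,0,0,-0.09,0.29,0,0,0,0,0,0,0.29]' 5
python3 - <<'E'
from h import *
im,d,c=cam("wrist"); save(im[60:420,120:560],"w2.png")
E
```

```text
time_s: 4.3
ee_pos: [0.5085, 0.1316, 0.0567]
eef_rot: [3.141, -0.001, 0.62]
force: [0.0, 0.2, -0.6]
grip_width: 0.0273
```

View pics/w2.png

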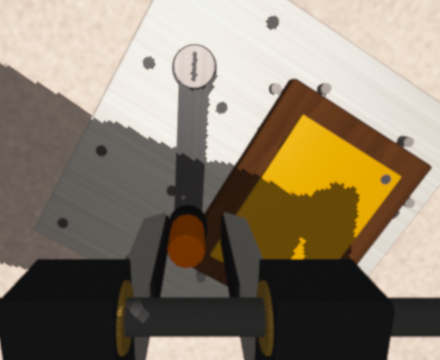

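The crop shows the knob caged between the fingers at (187,240) and the blade running up to the pivot at (193,65), so it is following. I'll swing on over the plate.

```bash
python3 -m inch '[0.76,-0.034,0,0,0,-0.09,0.29,0.76,-0.034,0,0,0,-0.09,0.29,0.76,-0.034,0,0,0,-0.09,0.29,0.76,-0.034,0,0,0,-0.09,0.29,0.76,-0.034,0,0,0,-0.09,0.29,0.76,-0.034,0,0,0,-0.09,0.29,0.76,-0.034,0,0,0,-0.09,0.29,0.76,-0.034,0,0,0,-0.09,0.29,0,0,0,0,0,0,0.29]' 5
python3 - <<'E'
from h import *
im,d,c=cam("wrist"); save(im[60:420,120:560],"w3.png")
E
```

```text
time_s: 5.48
ee_pos: [0.5413, 0.181, 0.0565]
eef_rot: [3.141, -0.0, 1.338]
force: [0.2, -1.3, -0.8]
grip_width: 0.0269
```

View pics/w3.png

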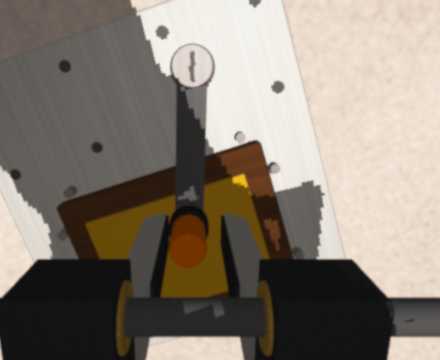

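The crop shows the blade crossing the plaque's edge and the foot under the knob at (187,245), on the brass just inside its edge. Forces are low. I'll hold about 3 s, then swing back.

```bash
python3 -m inch '[0,0,0,0,0,0,0.29,0,0,0,0,0,0,0.29,0,0,0,0,0,0,0.29,0,0,0,0,0,0,0.29,0,0,0,0,0,0,0.29,0,0,0,0,0,0,0.29,0,0,0,0,0,0,0.29,0,0,0,0,0,0,0.29,0,0,0,0,0,0,0.29,0,0,0,0,0,0,0.29,0,0,0,0,0,0,0.29,0,0,0,0,0,0,0.29,0,0,0,0,0,0,0.29,0,0,0,0,0,0,0.29,0,0,0,0,0,0,0.29,0,0,0,0,0,0,0.29,0,0,0,0,0,0,0.29,0,0,0,0,0,0,0.29,0,0,0,0,0,0,0.29,0,0,0,0,0,0,0.29]' 5
python3 -m inch '[0,0,0,0,0,0,0.29,-0.76,-0.034,0,0,0,0.09,0.29,-0.76,-0.034,0,0,0,0.09,0.29,-0.76,-0.034,0,0,0,0.09,0.29,-0.76,-0.034,0,0,0,0.09,0.29,-0.76,-0.034,0,0,0,0.09,0.29,-0.76,-0.034,0,0,0,0.09,0.29,-0.76,-0.034,0,0,0,0.09,0.29,-0.76,-0.034,0,0,0,0.09,0.29,-0.76,-0.034,0,0,0,0.09,0.29,-0.76,-0.034,0,0,0,0.09,0.29,-0.76,-0.034,0,0,0,0.09,0.29,-0.76,-0.034,0,0,0,0.09,0.29,-0.76,-0.034,0,0,0,0.09,0.29,0,0,0,0,0,0,0.29,0.3,0,0,0,0,0,0.4,0,0,0,0,0,0,0.4]' 5
python3 - <<'E'
from h import *
im,d,c=cam("wrist"); save(im[60:420,120:560],"w4.png")
E
```

```text
time_s: 8.02
ee_pos: [0.5415, 0.1809, 0.0565]
eef_rot: [3.142, 0.0, 1.34]
force: [0.6, 0.2, 0.1]
grip_width: 0.0275
time_s: 10.15
ee_pos: [0.4768, 0.1175, 0.0564]
eef_rot: [-3.142, -0.0, 0.171]
force: [-0.0, -0.7, -0.7]
grip_width: 0.0375
```

View pics/w4.png

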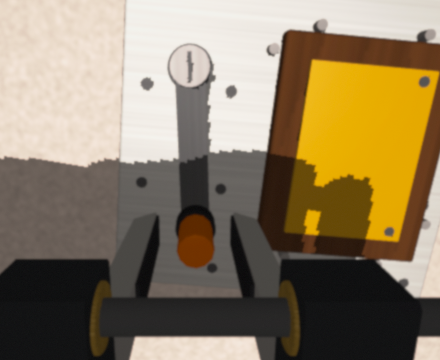

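The clip is back beside the plaque, with the knob at crop (195,240) and clear of both fingers. I'll raise the tool, back off and check from the top.

```bash
python3 -m inch '[0,0,-1.5,0,0,0,0.4,0,0,-2.5,0,0,0,0.4,0,0,-4,0,0,0,0.4,0,0,-4,0,0,0,0.4,-4,0,0,0,0,0,0.6,-4,0,0,0,0,0,0.6,-4,0,0,0,0,0,0.6,-4,0,0,0,0,0,0.6,0,0,0,0,0,0,0.6]' 5
python3 - <<'E'
from h import *
im,d,c=cam("top"); save(im,"top1.png")
h=cv2.cvtColor(im,cv2.COLOR_RGB2HSV); m=cv2.inRange(h,(18,120,60),(32,255,255)); m[:180]=0;m[280:]=0;m[:,:180]=0;m[:,300:]=0
r=cv2.minAreaRect(cv2.findNonZero(m)); print(r)
s,ce,k=orange(im,c,(240,265,280,305)); print(ce,k); v=(k-[.4596,.1997,.08]); print("theta",np.arctan2(v[0],-v[1])-.09)
for l in ["brass_plaque","brass_clip","steel_knob"]: print(l,[ (round(r["score"],2),r["centre"]) for r in ctrl.place_of("top",l)])
E
```

```text
time_s: 11.32
ee_pos: [0.3176, 0.0902, 0.1775]
eef_rot: [3.142, -0.002, 0.17]
force: [0.5, -0.2, 0.3]
grip_width: 0.0565
((234.3960418701172, 236.4604034423828), (40.39850997924805, 58.01066970825195), 84.2894058227539)
[260.69736842 285.10526316] [0.47732606 0.11742446 0.08      ]
theta 0.12220381617746134
brass_plaque [(0.92, [237.5, 236.5])]
brass_clip [(0.61, [215.2, 293.2]), (0.27, [236.4, 235.9])]
steel_knob [(0.77, [482.2, 243.1])]
```

View pics/top1.png

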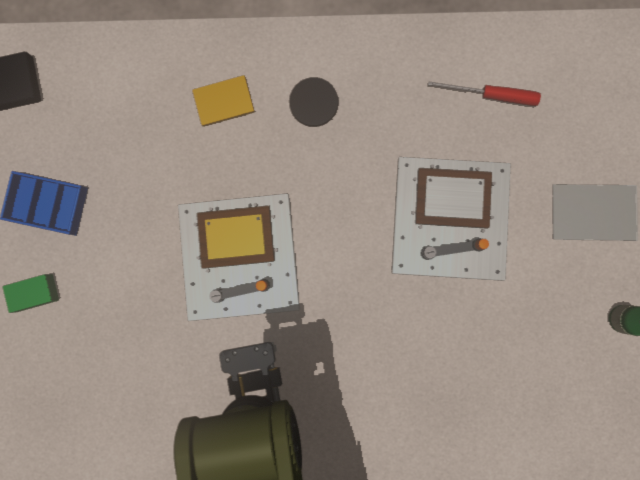

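The top view shows the clip beside its plaque with the knob at (261,285). The plaque is unmoved at (235,237), the silver plate's knob is unchanged at (482,244), and the arm is clear.

```bash
python3 -c "
from station import ctrl
print(ctrl.hand_in())"
```

```text
the job is handed in; nothing more can be done
None
```

The job is done and handed in at about 11.4 s of robot time. I caged the brass plate's clip knob loosely between the fingers, without squeezing or lifting it. I swung the clip to about 1.2 rad so its foot sat on the brass just inside its edge, and held it there for a little over 3 s. Then I swung it back to about 0.12 rad, opened the fingers and withdrew.

- **Final checks:** In the last top view the brass plate is within about 0.2 px of where it started (one pixel is roughly 1.7 mm). The silver plate's clip looks the same as before, and the arm was clear of everything. Contact forces read about 1 N at most at the end of each move.
- **Not measured directly:** I judged the foot's contact on the brass from the wrist picture and the swing angle.
- **Check that failed:** My colour search for the knob in the first wrist picture failed because the knob was in shadow. I read its position by eye instead, and it was within 3 px of the prediction.

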